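# Ready the bench sander: safety key in, knob on its D-shaft, hold it pressed to jog

### The arm

A 6-joint arm with a two-finger parallel gripper is mounted at the origin on a cart in front of the work surface, level with it; the furniture and walls round the work are solid. World frame = base frame: x ahead of the robot, y to its left, z up, the work surface at z = 0. Lengths are in m, angles in rad, forces in N, time in s.
With the tool pointing down it reaches from about 0.375 to 0.9 m from the base axis. Payload 3.1 kg.
Tool frame: the origin (TCP) lies midway between the tips of the shut fingers; the grasp point (between the pads) lies robot.grip_point_offset behind it (robot.grip_point_offset is the distance from the TCP to the grasp point, in m); z points along the fingers, y is the direction in which the jaws open and shut (so a half turn about z gives the same grasp; the last joint's range is limited). The gripper opens to 87 mm and grips with 3 to 60 N. Pads are 19 mm wide; open, the fingers measure 117 mm over their backs; the gripper's body (75 mm by 190 mm) begins 51 mm behind the grasp point.
Start: joints at [-1.341, 0.527, 1.433, -0, 1.181, -0.178], TCP at [0.248, -0.574, 0.223] pointing down, gripper open.
Joint ranges: [-3.08, 3.08], [-0.75, 2.2], [0.22, 2.44], [-1.43, 4.57], [0, 2.65], [-2.85, 2.85]. Speed limits (rad/s): [2.79, 2.79, 3.14, 3.14, 3.14, 3.14].

### API

Orientations are given as a unit quaternion [x, y, z, w].
In Python, from rig import robot, cams, hand_in gives the robot as it stands. The module is installed in compiled form; this text tells all that it offers.
- The arm moves only by the tool send_rows, never from a script. Its argument "steps" is one flat list of numbers, 5 for each row, row after row: the finger opening in m, from 0 to 0.087, then the shift along the tool's x, y, z in m, then the turn about the tool's z in rad. A call has 1 to 8 rows; each row is the pose to reach, as a shift and turn from the pose measured when the call began, along the tool's axes at that moment; what a row does not reach only later rows make up. A row lasts 1/8 s, in which the tool goes at most 62.5 mm and 10.7 degrees, less where a joint would pass 70% of its speed; a pose out of reach is approached as far as the arm can. A call with a gripper value outside its range is refused whole. The fingers move at their own pace and stop on an object; "force" is the grip in N (left out, the last holds). Time passes only in rows, so rows that repeat a pose let the fingers close. It gives the time, the measured TCP pose, the force and the opening at its end, in the units of the state.
- robot.get_obs(): the state, without advancing time (a new reading comes with each control period).
- cams.camera(name): name is "scene" or "top" or "wrist"; returns a dict with "color" (480x640x3 uint8, red, green, blue), "range_z" (480x640 float32, m along the optical axis (not along the pixel's ray), 0 where there is no reading), "intrinsics" (3x3 intrinsics, pixels), "k1" (the pictures are not rectified: a ray, as slopes to the right and down, at radius r is drawn at 1 + k1 r^2 times it, then the intrinsics apply), "extrinsics" (4x4, takes a point from camera to world coordinates). Camera axes: x right, y down, z forward; pixel columns grow to the right and rows downward; lengths in m; the calibration is good to about 2 mm. A picture is of the moment at which its call begins.
- hand_in(): hands the job in, once; it reports no verdict.
The state is a dict: "time": time; "q": joint angles; "joint_velocities": joint speeds; "joint_torque": joint torques, N m; "position": TCP position; "tool_rot": TCP orientation; "ft_force": force on the tool from outside, world axes, zero at the start; "moment": the same for the moment, N m; "grip_width": finger opening in m.
Only numpy, scipy, OpenCV 4.12 (cv2) and the standard library are available. Lean on these libraries where they do the work, as an engineer would, in place of code of your own. Each camera call takes 0.05 s, during which the arm holds its last target.

### The job

Get the little disc sander on the bench ready for a jog test: first take the flat safety key out of its wooden keeper and push it blade-down, fully home, into the slot on the sander's control console, and let go of it. Then pick up the wing knob, turn it so that the flat in its bore matches the flat on the D-shaped spindle, push it fully onto the spindle and press it right down against the spindle's spring. The sander jogs only while the knob is held in, so finish still holding the knob pressed right down; leave the other things on the bench where they are.

Things in the scene. Friction and masses are not known exactly. Their poses are not given: they have to be found in the camera images.
- sander: small disc sander, fixed. In front its console, 106 x 172 mm, level dark fascia 60 mm above the bench; behind it the ribbed motor (top 106 mm high) and the 110 mm disc (top 121 mm). Origin on the bench under the console's middle; x points from console to motor, away from the operator, y to his left. On the fascia the key slot is at x -4, y +46 mm, the spindle at x -4, y -40 mm.
- key_slot (a point): middle of the mouth of the key slot, on the fascia, 60 mm above the bench. The slot is 22 mm long along this frame's x, 6 mm wide along y, 30 mm deep, straight down.
- spindle_tip (a point): centre of the top end of the upright steel D-spindle, 84 mm above the bench when up. 18 mm in diameter, one flat 2 mm off the axis; this frame's x points out of the flat, z up. D-part 18 mm long, its top 3 mm tapers by 2 mm; below it a round 21 mm stub 6 mm high. Starts turned anyhow, turns stiffly (0.12 N m), and dips as a whole on a spring (joint press).
- press (a joint): how far the spindle is pressed down into the console, m: 0 up, 0.005 right down at its stop. Spring: gives from 6 N on, 12 N at the stop; springs back when let go.
- knob: black wing knob, about 60 g, standing on its open underside. Origin at the centre of the underside, z up, x towards the pointer nose. Ribbed skirt 49 mm across, 18 mm high. D-bore from below, 19.6 mm in diameter, 15 mm deep, its flat 2.8 mm off the axis on the nose side: it goes on freely only with the nose pointing the way the spindle's flat faces (to 10 degrees).
- knob_grip (a point): middle of the knob's upright grip bar, 30 mm above the knob's underside, on the axis; same axes as the knob. The bar is 14 mm thick along y and stands from 18 to 42 mm above the underside; along x it reaches 21 mm to its blunt end and 32 mm to its tapered nose (white line on top). Knob fully on: this point is 15 mm above the spindle's end.
- key: safety key of about 40 g, standing in its keeper: flat black bow 36 mm wide along its x, 10 mm thick along its y, 30 mm high, on a steel blade 20 x 4 mm that reaches 24 mm down, tapered over the last 6 mm. Origin at the middle of the shoulder where bow meets blade, z up. It fits either way round; fully home the shoulder sits on the fascia.
- keeper: wooden block, fixed, 58 x 48 mm, top 42 mm above the bench, on a 84 x 64 x 8 mm board. Origin at the middle of its underside. The key stands in the slot in the middle of its top, shoulder on the top; lift it straight up by more than 24 mm to draw it.
- sanding_block: bystander: wooden sanding block 60 x 107 x 30 mm, on the right near the front
- try_square: bystander: try square lying flat, 115 x 151 x 19 mm, far left
- pencil_flat: bystander: flat pencil lying on the right, 14 x 176 x 8 mm
- offcut_3: bystander: wood offcut 45 x 85 x 19 mm, far right
- wedge_2: bystander: wooden wedge 34 x 110 x 24 mm, left of the sander
- peg_tub: bystander: clear tub of pegs 117 mm across, 63 mm high, far left
- glue_bottle: bystander: standing glue bottle 46 mm across, 156 mm high, at the back, right of the parts chest
- offcut_6: bystander: thin offcut 20 x 92 x 11 mm, left in front
- offcut_5: bystander: small offcut 22 x 48 x 22 mm, in front of the sander, to the right
- long_broom (a point): OBSTACLE, fixed, always here: a point on the 25 mm thick pole of the long broom that leans on the bench front at the left; mind it when coming from the left. The pole runs straight from x 0.37, y 0.39 at bench height up and away to its end at x 0.54, y 0.37, 0.52 m above the bench.
- short_broom (a point): OBSTACLE, fixed, always here: the upper end of the short broom's black handle, 26 mm thick, 0.28 m above the bench; the broom leans on the bench front right of the middle and slopes from here back down to x 0.37, y -0.05 at 0.09 m.
- stair_post (a point): OBSTACLE, fixed, always here: a point on the axis of the square corner post, 66 mm thick and 0.66 m high, of the green model staircase at the right; steps and handrail run from it to the right (-y) and back.
Mind the look-alikes: they are no part of the job. Leave any red look-alike of the knob alone.

How it is judged:
On the way, in this order (a step that is already met when the one before it is completed fails the run):
1. the safety key is fully home in the console's slot and let go (z of key in the frame of key_slot below 0.003 m and horizontal distance between key and key_slot below 0.004 m and angle between key's own z axis and vertical below 0.12 rad and contact force between the fingers and key below 0.05 N), for 0.2 s.
2. the knob is fully on the spindle, flat to flat (z of knob in the frame of spindle_tip below -0.013 m and horizontal distance between knob and spindle_tip below 0.004 m and angle between the x axis of knob and the x axis of spindle_tip, either way round below 0.3 rad), for 0.2 s.
At the end, for the whole second after the job is handed in: the robot holds the upright knob fully on the D-shaft (within 2 mm of bottoming, 4 mm of the axis, flats matched to 0.3 rad) and keeps it pressed so that the spindle is down by over 4 of its 5 mm, while the safety key stands upright in its slot, home to within 3 mm (all of step 2 and value of joint press above 0.004 m and angle between each of knob, key's own z axis and vertical below 0.12 rad and contact force between any of the fingers, the arm and knob above 1 N and z of key in the frame of key_slot below 0.003 m and horizontal distance between key and key_slot below 0.004 m); the arm keeps its last pose, push and grip.
It fails at once if a bystander on the bench is shifted by more than 3 cm (distance of any of sanding_block, try_square, pencil_flat, offcut_3, wedge_2, peg_tub, glue_bottle, offcut_6, offcut_5 from where it was at the start of the episode above 0.03 m).
It also fails if it takes over 64 s, if anything falls off the work surface, if the arm or the gripper's body presses on something with over 40 N, if the wrist force passes 120 N, or if a joint passes its speed limit or range.

## Working session

There is one attempt and no reset: what is moved stays moved. The work goes in short steps, Python scripts to look and compute and a tool call to move; the robot and the scene stay as the last step left them, time stands still between calls to the robot, and variables do not carry over. Pictures are saved under pics/ and viewed, and the job is handed in when it is done.

Besides the shell and the picture viewer there is one more tool, called after "Call:" by a JSON object that holds its "api" and its "payload". send_rows: Moves the arm, as the interface text tells. Its arguments: {"type":"object","properties":{"steps":{"type":"array","items":{"type":"number"}},"force":{"type":"number"}},"required":["steps"]}

```bash
mkdir -p pics
cat > h.py <<'E'
import numpy as np, cv2
from rig import robot, cams, hand_in
def snap(n,fn):
    c=cams.camera(n); np.savez('pics/'+fn+'.npz',**{k:np.asarray(v) for k,v in c.items()})
    cv2.imwrite('pics/'+fn+'.png',c['color'][:,:,::-1]); return c
def load(fn): return dict(np.load('pics/'+fn+'.npz'))
def cloud(c):
    K=c['intrinsics'];k1=float(c['k1']);E=c['extrinsics']
    v,u=np.mgrid[0:480,0:640]
    p=cv2.undistortPoints(np.stack([u,v],-1).reshape(-1,1,2).astype(np.float64),K,np.array([k1,0,0,0.])).reshape(480,640,2)
    z=c['range_z']; P=np.stack([p[...,0]*z,p[...,1]*z,z],-1)
    return P@E[:3,:3].T+E[:3,3]
def proj(c,X):
    E=np.linalg.inv(c['extrinsics']);X=np.asarray(X,float).reshape(-1,3)
    r=cv2.projectPoints(X@E[:3,:3].T+E[:3,3],np.zeros(3),np.zeros(3),c['intrinsics'],np.array([float(c['k1']),0,0,0.]))[0]
    return r.reshape(-1,2)
E
python3 - <<'E'
from h import *
print(robot.get_obs(), robot.grip_point_offset)
for n in ['scene','top','wrist']:
    c=snap(n,n+'0'); print(n,c['extrinsics'][:3].round(3).tolist(),c['k1'],c['intrinsics'][0,0])
E
```

```text
{'time': 0.0, 'q': array([-1.34148525e+00,  5.28469435e-01,  1.43392704e+00, -7.32161773e-05,
        1.18139150e+00, -1.78506829e-01]), 'joint_velocities': array([-0.0015661 ,  0.00031719,  0.00014138, -0.00148665,  0.00028092,
       -0.00061216]), 'joint_torque': array([-1.00229779e-04, -4.40043569e+01, -1.76590651e+01,  6.35273801e-02,
        5.82993426e-02, -1.70475619e-04]), 'position': array([ 0.24771009, -0.57299909,  0.22156177]), 'tool_rot': array([ 9.79279091e-01,  2.02512361e-01, -6.17211287e-05, -1.09644603e-03]), 'ft_force': array([-0.34266844,  0.00530323,  0.66014469]), 'moment': array([-0.01332646, -0.03282955, -0.00325326]), 'grip_width': 0.08728260935586155} 0.0187
scene [[0.673, -0.533, 0.512, -0.205], [-0.739, -0.474, 0.479, -0.703], [-0.013, -0.701, -0.713, 1.316]] -0.07264057580431618 549.3937104185372
top [[-0.025, -0.997, 0.068, 0.521], [-1.0, 0.024, -0.013, 0.051], [0.012, -0.068, -0.998, 1.595]] -0.0064667032224263255 493.1461605752731
wrist [[0.397, -0.879, -0.263, 0.32], [-0.918, -0.381, -0.11, -0.542], [-0.003, 0.285, -0.959, 0.385]] -0.07864095338454234 399.30481332967577
```

View pics/scene0.png

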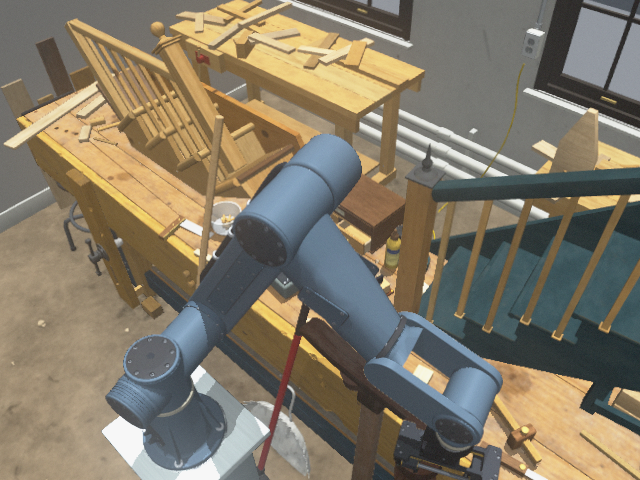

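View pics/top0.png

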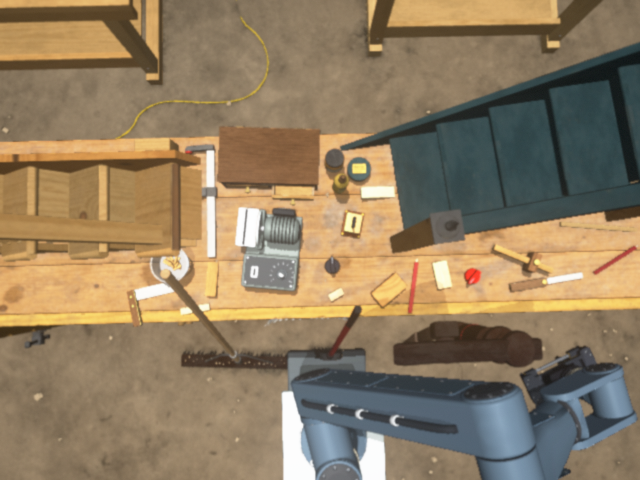

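View pics/wrist0.png

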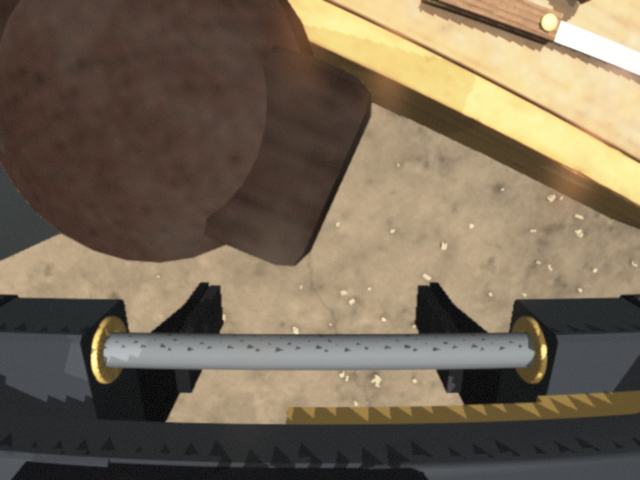

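Run:
```python
from h import *
c=load('top0'); im=c['color'][:,:,::-1]
cv2.imwrite('pics/tz.png',cv2.resize(im[195:310,220:380],None,fx=5,fy=5,interpolation=cv2.INTER_CUBIC))
W=cloud(c)
for n,(u,v) in dict(keeper=(345,228),key=(353,224),knob=(332,265),fascia=(264,280),post=(447,226),board=(310,260),slot=(254,271),spin=(280,271),tub=(170,265),broomtop=(357,312)).items(): print(n,W[v,u].round(4))
```

```text
keeper [ 0.6608 -0.0553  0.0369]
key [ 0.6696 -0.0781  0.0718]
knob [ 0.5446 -0.0106  0.043 ]
fascia [0.5032 0.2016 0.0641]
post [ 0.6081 -0.2196  0.6168]
board [0.5631 0.0583 0.0008]
slot [0.5318 0.233  0.0559]
spin [0.5297 0.1519 0.0603]
tub [0.5576 0.5024 0.0244]
broomtop [ 0.415  -0.0641  0.2791]
```

View pics/tz.png

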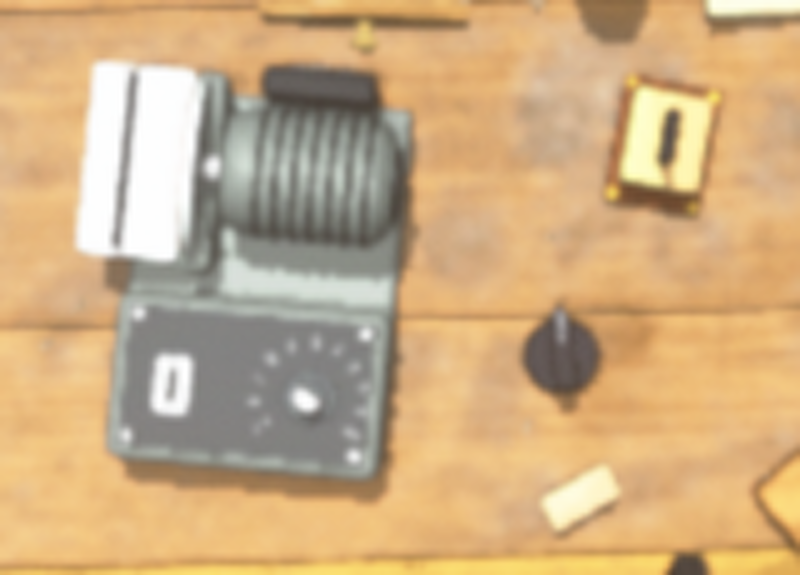

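```bash
cat >> h.py <<'E'
from scipy.spatial.transform import Rotation as Rn
def rel(target,psi=None,grasp=False):
    """shift/turn (tool axes) to put TCP at target, tool x at yaw psi(deg)"""
    o=robot.get_obs();R=Rn.from_quat(o['tool_rot']).as_matrix();p=np.asarray(o['position'])
    d=R.T@(np.asarray(target,float)-p)
    cur=np.degrees(np.arctan2(R[1,0],R[0,0]))
    t=0 if psi is None else np.radians((cur-psi+180)%360-180)
    print('t',round(o['time'],2),'TCP',p.round(4),'psi',cur.round(2),'tilt',np.degrees(np.arccos(-R[2,2])).round(2),'F',o['ft_force'].round(1),'w',round(o['grip_width'],4),'q6',o['q'].round(2))
    print('shift',d.round(4),'turn',round(t,4)); return d,t
E
python3 - <<'E'
from h import *
W=cloud(load('top0'))
s=W[300:370,390:550]; print('log',np.nanmax(s[...,2]),s[...,2].max(0)[::16].round(2))
for v,u in [(340,430),(340,470),(345,520)]: print(W[v,u].round(3))
rel([.30,-.42,.42],10); rel([.46,-.15,.42],0)
E
```

```text
log 1.594545436079666 [0.03 0.31 0.3  0.29 1.59 0.29 0.28 0.29 0.29 1.59]
[ 0.267 -0.37  -0.213]
[ 0.333 -0.364  0.272]
[ 0.318 -0.491  0.286]
t 0.15 TCP [ 0.2478 -0.5732  0.2218] psi 23.37 tilt 0.1 F [ 0.6 -0.  -0.4] w 0.0869 q6 [-1.34  0.53  1.43 -0.    1.18 -0.18]
shift [ 0.1088 -0.1202 -0.198 ] turn 0.2333
t 0.15 TCP [ 0.2478 -0.5732  0.2218] psi 23.37 tilt 0.1 F [ 0.6 -0.  -0.4] w 0.0869 q6 [-1.34  0.53  1.43 -0.    1.18 -0.18]
shift [ 0.3627 -0.3046 -0.1976] turn 0.4078
```

Call:
{"api": "send_rows", "payload": {"steps": [0.087,0,0,-0.06,0,0.087,0,0,-0.12,0,0.087,0,0,-0.18,0,0.087,0.02,-0.02,-0.21,0,0.087,0.06,-0.06,-0.21,0.1,0.087,0.1,-0.1,-0.21,0.2,0.087,0.14,-0.14,-0.21,0.3,0.087,0.18,-0.18,-0.21,0.4]}}

```text
time: 1.15
position: [0.342, -0.3349, 0.4319]
tool_rot: [1.0, 0.002, -0.0, -0.001]
ft_force: [1.3, 1.0, 1.6]
grip_width: 0.0871
```

Run:
```python
from h import *
rel([.46,-.12,.42],0);rel([.55,.06,.36],0)
```

```text
t 1.15 TCP [ 0.342  -0.3349  0.4319] psi 0.23 tilt 0.13 F [1.3 1.  1.6] w 0.0871 q6 [-1.01  0.13  1.46  0.    1.56  0.56]
shift [ 0.1189 -0.2144  0.0123] turn 0.0041
t 1.15 TCP [ 0.342  -0.3349  0.4319] psi 0.23 tilt 0.13 F [1.3 1.  1.6] w 0.0871 q6 [-1.01  0.13  1.46  0.    1.56  0.56]
shift [ 0.2097 -0.3939  0.0727] turn 0.0041
```

Call:
{"api": "send_rows", "payload": {"steps": [0.087,0.03,-0.055,0.0,0,0.087,0.06,-0.11,0.0,0,0.087,0.09,-0.165,0.0,0,0.087,0.115,-0.22,0.0,0,0.087,0.135,-0.275,0.02,0,0.087,0.16,-0.33,0.04,0,0.087,0.19,-0.38,0.07,0,0.087,0.19,-0.38,0.07,0]}}

```text
time: 2.15
position: [0.5297, 0.0492, 0.3597]
tool_rot: [1.0, 0.005, -0.003, -0.002]
ft_force: [-1.0, -1.2, 0.4]
grip_width: 0.0874
```

Run:
```python
from h import *
rel([.55,.06,.36],0)
c=snap('wrist','w1')
for n,p in dict(knob=(.5446,-.0106,.043),key=(.6696,-.078,.0718),slot=(.5318,.233,.06),sp=(.53,.152,.084)).items(): print(n,proj(c,p).round())
```

```text
t 2.15 TCP [0.5297 0.0492 0.3597] psi 0.53 tilt 0.4 F [-1.  -1.2  0.4] w 0.0874 q6 [-0.12  0.27  1.47  0.    1.41  1.44]
shift [ 0.0204 -0.0106 -0.0004] turn 0.0093
knob [[370. 176.]]
key [[442.  63.]]
slot [[165. 187.]]
sp [[228. 193.]]
```

View pics/w1.png

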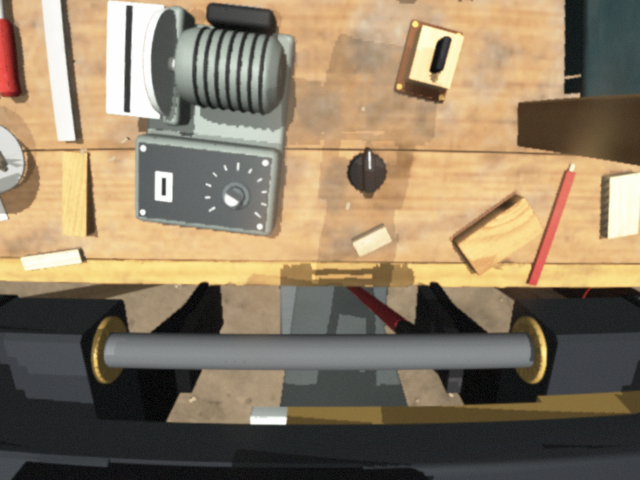

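Run:
```python
from h import *
c=load('w1'); im=c['color'][:,:,::-1]
a=cv2.resize(im[15:105,390:480],(400,400),interpolation=cv2.INTER_CUBIC)
b=cv2.resize(im[130:220,325:415],(400,400),interpolation=cv2.INTER_CUBIC)
d=cv2.resize(im[130:245,130:290],(800,575),interpolation=cv2.INTER_CUBIC)
cv2.imwrite('pics/w1a.png',np.hstack([a,b]));cv2.imwrite('pics/w1b.png',d)
W=cloud(c)
for u,v in [(440,45),(441,60),(450,80),(425,60),(368,170),(163,186),(235,196),(234,205),(200,160),(200,210),(235,190)]: print(u,v,W[v,u].round(4))
```

```text
440 45 [ 0.6887 -0.0762  0.0673]
441 60 [ 0.6728 -0.0768  0.0728]
450 80 [ 0.6559 -0.0977  0.0415]
425 60 [ 0.6763 -0.0668  0.0441]
368 170 [ 0.5517 -0.0077  0.0428]
163 186 [0.5333 0.235  0.0592]
235 196 [0.5244 0.1466 0.0729]
234 205 [0.5166 0.1454 0.0856]
200 160 [0.564  0.1875 0.062 ]
200 210 [0.5049 0.1921 0.0609]
235 190 [0.5303 0.1475 0.0672]
```

View pics/w1a.png

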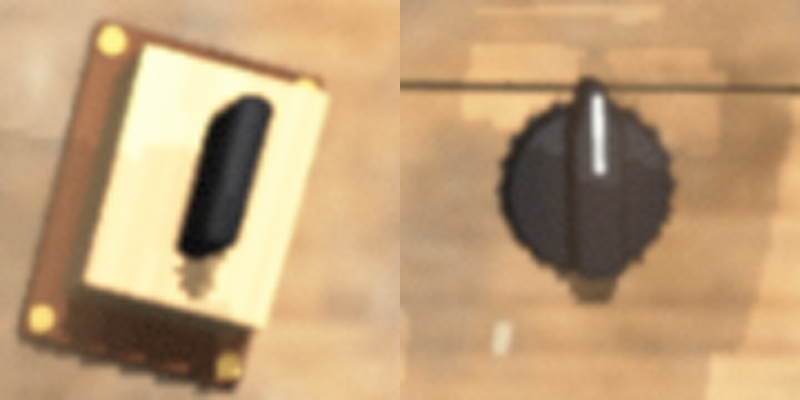

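View pics/w1b.png

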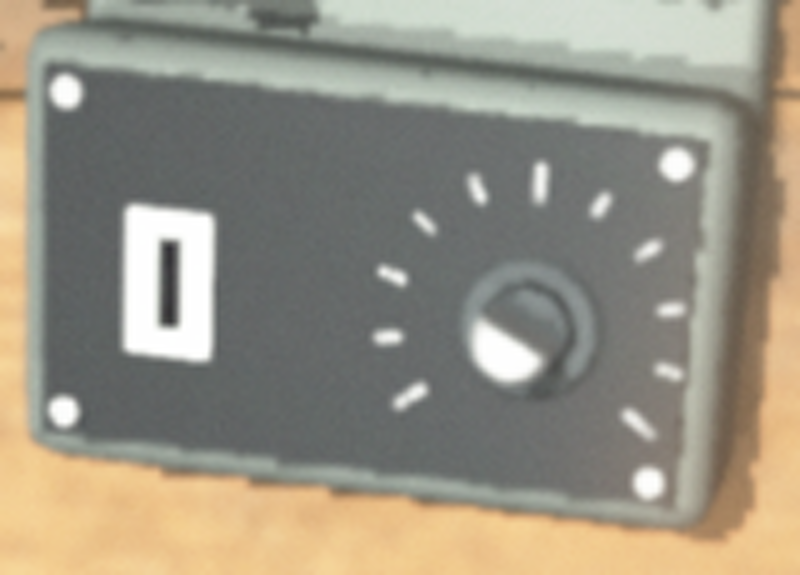

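Run:
```python
from h import *
for n in ['top0','w1']:
    W=cloud(load(n)); m=(W[...,2]>.1)&(W[...,2]<.72)&(W[...,1]<-.13)&(W[...,1]>-.32)&(W[...,0]>.5)&(W[...,0]<.72)
    P=W[m]
    for z0 in np.arange(.1,.72,.05):
        Q=P[(P[:,2]>=z0)&(P[:,2]<z0+.05)]
        if len(Q)>3: print(n,round(z0,2),len(Q),Q[:,:2].min(0).round(3),Q[:,:2].max(0).round(3), 'ymax x',Q[Q[:,1].argmax(),:2].round(3))
```

```text
top0 0.1 72 [ 0.579 -0.309] [ 0.708 -0.199] ymax x [ 0.613 -0.199]
top0 0.15 61 [ 0.579 -0.249] [ 0.633 -0.199] ymax x [ 0.63  -0.199]
top0 0.2 75 [ 0.578 -0.255] [ 0.633 -0.199] ymax x [ 0.631 -0.199]
top0 0.25 81 [ 0.579 -0.254] [ 0.634 -0.199] ymax x [ 0.629 -0.199]
top0 0.3 94 [ 0.579 -0.252] [ 0.634 -0.199] ymax x [ 0.627 -0.199]
top0 0.35 104 [ 0.579 -0.258] [ 0.634 -0.199] ymax x [ 0.629 -0.199]
top0 0.4 116 [ 0.579 -0.233] [ 0.635 -0.198] ymax x [ 0.629 -0.198]
top0 0.45 126 [ 0.579 -0.227] [ 0.633 -0.199] ymax x [ 0.629 -0.199]
top0 0.5 141 [ 0.579 -0.21 ] [ 0.633 -0.199] ymax x [ 0.628 -0.199]
top0 0.55 1500 [ 0.574 -0.32 ] [ 0.646 -0.194] ymax x [ 0.633 -0.194]
top0 0.6 157 [ 0.6  -0.32] [ 0.638 -0.218] ymax x [ 0.61  -0.218]
top0 0.65 8 [ 0.608 -0.232] [ 0.612 -0.227] ymax x [ 0.608 -0.227]
w1 0.1 1709 [ 0.581 -0.251] [ 0.643 -0.197] ymax x [ 0.633 -0.197]
w1 0.15 2437 [ 0.581 -0.239] [ 0.642 -0.196] ymax x [ 0.633 -0.196]
w1 0.2 911 [ 0.582 -0.208] [ 0.637 -0.197] ymax x [ 0.631 -0.197]
```

Run:
```python
from h import *
rel([.65,-.076,.21],-10)
```

```text
t 2.2 TCP [0.5299 0.0478 0.3608] psi 0.44 tilt 0.29 F [ 0.3 -1.  -0.5] w 0.0869 q6 [-0.12  0.26  1.47  0.    1.41  1.44]
shift [0.1198 0.1251 0.1499] turn 0.1821
```

Call:
{"api": "send_rows", "payload": {"steps": [0.087,0.035,0.035,0.03,0.05,0.087,0.07,0.07,0.06,0.1,0.087,0.1,0.1,0.09,0.15,0.087,0.12,0.125,0.12,0.182,0.087,0.12,0.125,0.15,0.182,0.087,0.12,0.125,0.15,0.182]}}

```text
time: 2.95
position: [0.648, -0.0777, 0.2079]
tool_rot: [0.996, -0.088, -0.005, -0.001]
ft_force: [-0.7, -0.1, -0.4]
grip_width: 0.0869
```

```bash
cat >> h.py <<'E'
def rect(c,x0,x1,y0,y1,z,s=0.0005):
    """orthorectified at plane z: rows: x decreasing, cols: y decreasing"""
    xs=np.arange(x1,x0,-s);ys=np.arange(y1,y0,-s)
    X,Y=np.meshgrid(xs,ys,indexing='ij'); p=proj(c,np.stack([X,Y,np.full_like(X,z)],-1)).astype(np.float32).reshape(X.shape+(2,))
    return cv2.remap(c['color'][:,:,::-1].copy(),p[...,0],p[...,1],cv2.INTER_CUBIC)
E
python3 - <<'E'
from h import *
rel([.65,-.076,.21],-10)
c=snap('wrist','w2')
r=rect(c,.62,.72,-.13,-.03,.072,.00025)
cv2.imwrite('pics/w2r.png',r)
E
```

```text
t 2.95 TCP [ 0.648  -0.0777  0.2079] psi -10.15 tilt 0.62 F [-0.7 -0.1 -0.4] w 0.0869 q6 [-0.29  0.59  1.36  0.    1.2   1.46]
shift [ 0.0016 -0.002  -0.0022] turn -0.0025
```

View pics/w2.png

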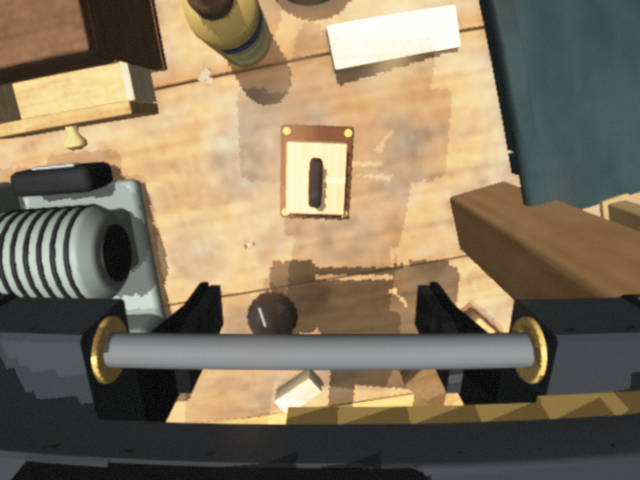

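View pics/w2r.png

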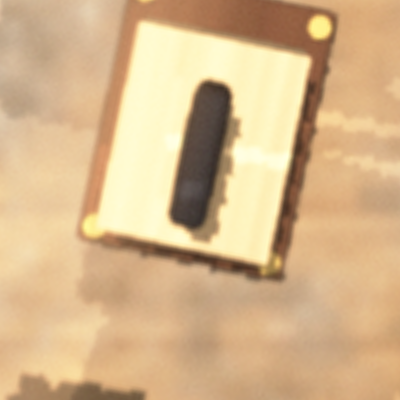

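Run:
```python
from h import *
c=load('w2'); s=.00025
for z in (.072,.042):
    r=rect(c,.62,.72,-.13,-.03,z,s); g=cv2.cvtColor(r,cv2.COLOR_BGR2GRAY)
    if z==.072:
        m=(g<90).astype(np.uint8); m[300:]=0;m[:,260:]=0
    else:
        hsv=cv2.cvtColor(r,cv2.COLOR_BGR2HSV)
        b=r[...,0].astype(int); m=((g>170)).astype(np.uint8); 
        m=cv2.morphologyEx(m,cv2.MORPH_OPEN,np.ones((5,5),np.uint8)); cv2.imwrite('pics/m42.png',np.hstack([r,np.repeat(m[...,None]*255,3,2)]))
    cs=max(cv2.findContours(m,cv2.RETR_EXTERNAL,cv2.CHAIN_APPROX_NONE)[0],key=cv2.contourArea)
    (u,v),wh,a=cv2.minAreaRect(cs); bp=cv2.boxPoints(((u,v),wh,a))
    print(z,'c',.72-v*s,-.03-u*s,'wh',np.array(wh)*s*1000,a)
W=cloud(c)
k=(W[...,2]>.064)&(W[...,2]<.082)&(abs(W[...,0]-.67)<.03)&(abs(W[...,1]+.078)<.03)
P=W[k]; print(len(P),P.mean(0),P.min(0),P.max(0)); w,V=np.linalg.eigh(np.cov(P[:,:2].T)); print(V[:,1],np.degrees(np.arctan2(V[1,1],V[0,1])))
print(np.percentile(P[:,2],[5,50,95]))
k=(abs(W[...,2]-.042)<.005)&(abs(W[...,0]-.67)<.05)&(abs(W[...,1]+.078)<.05);print('block top',np.median(W[k][:,2]), k.sum())
k=(abs(W[...,2])<.005)&(abs(W[...,0]-.67)<.1)&(abs(W[...,1]+.078)<.1);print('bench',np.median(W[k][:,2]))
```

```text
0.072 c 0.6811058845520019 -0.08039852905273437 wh [ 9.35512447 36.60700607] 12.52880859375
0.042 c 0.670125 -0.079875 wh [99.75 99.75] 90.0
626 [ 0.6811667  -0.07969252  0.07180088] [ 0.66264182 -0.08747695  0.06405288] [ 0.69782159 -0.07188788  0.07445314]
[-0.97712139  0.21268238] 167.72040689658317
[0.06825927 0.07222581 0.0735889 ]
block top 0.04267820217362048 3466
bench 0.0006193537511209046
```

View pics/m42.png

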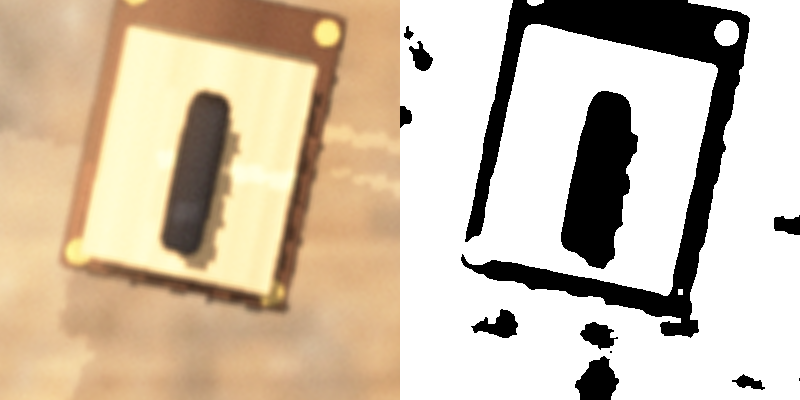

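Run:
```python
from h import *
W=cloud(load('w2')); k=(W[...,2]>.08)&(W[...,0]>.7)&(W[...,0]<.9)&(W[...,1]>-.15)&(W[...,1]<.03);P=W[k];print('bottle',P.min(0),P.max(0))
W=cloud(load('top0')); k=(W[...,2]>.08)&(W[...,0]>.7)&(W[...,0]<.9)&(W[...,1]>-.15)&(W[...,1]<.03);P=W[k];print('bottle',P.min(0),P.max(0))
rel([.681,-.080,.046],-12.4)
```

```text
bottle [ 0.70000122 -0.09208091  0.0800316 ] [0.82855022 0.02999877 0.36978621]
bottle [ 0.77783178 -0.06479287  0.08008987] [0.89966744 0.02990836 0.16108594]
t 3.0 TCP [ 0.6494 -0.0774  0.2099] psi -10.1 tilt 0.38 F [-0.5  0.8  1.8] w 0.0871 q6 [-0.29  0.58  1.36  0.    1.2   1.46]
shift [ 0.0326 -0.0027  0.1637] turn 0.0401
```

Call:
{"api": "send_rows", "payload": {"steps": [0.04,0.015,-0.001,0.02,0.02,0.04,0.033,-0.0027,0.06,0.04,0.04,0.033,-0.0027,0.09,0.04,0.04,0.033,-0.0027,0.11,0.04,0.04,0.033,-0.0027,0.11,0.04]}}

```text
time: 3.62
position: [0.6811, -0.0801, 0.0996]
tool_rot: [0.994, -0.108, -0.004, -0.001]
ft_force: [0.4, 0.1, -0.7]
grip_width: 0.0455
```

Run:
```python
from h import *
rel([.681,-.080,.046],-12.4)
c=snap('wrist','w3')
```

```text
t 3.62 TCP [ 0.6811 -0.0801  0.0996] psi -12.39 tilt 0.46 F [ 0.4  0.1 -0.7] w 0.0455 q6 [-0.28  0.75  1.36  0.    1.04  1.51]
shift [ 0.0003 -0.      0.0536] turn 0.0002
```

View pics/w3.png

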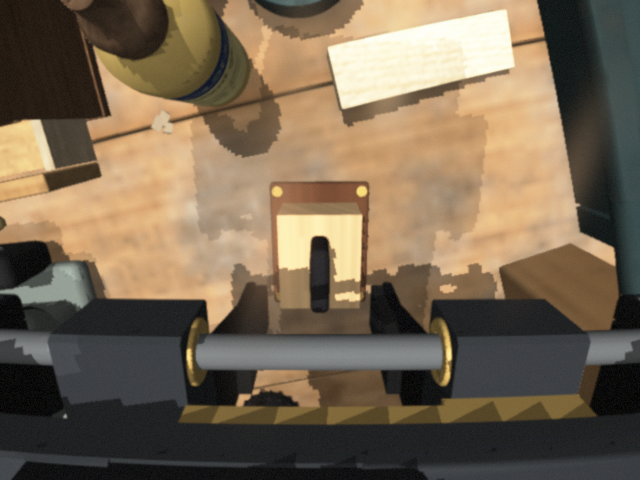

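Key (319,270) is centred between the fingers (265 / 372), gripper clear. Descending and gripping.

Call:
{"api": "send_rows", "payload": {"steps": [0.035,0,0,0.03,0,0.035,0,0,0.0535,0,0.035,0,0,0.0535,0,0.0,0,0,0.0535,0,0.0,0,0,0.0535,0,0.0,0,0,0.0535,0,0.0,0,0,0.0535,0], "force": 25}}

```text
time: 4.55
position: [0.6823, -0.0804, 0.0482]
tool_rot: [0.994, -0.108, -0.002, -0.001]
ft_force: [-0.2, 0.2, 3.5]
grip_width: 0.0097
```

Run:
```python
from h import *
rel([.681,-.080,.12],-12.4)
c=snap('wrist','w4')
```

```text
t 4.55 TCP [ 0.6823 -0.0804  0.0482] psi -12.39 tilt 0.23 F [-0.2  0.2  3.5] w 0.0097 q6 [-0.28  0.82  1.38  0.    0.95  1.51]
shift [-0.0017 -0.0002 -0.0718] turn 0.0002
```

View pics/w4.png

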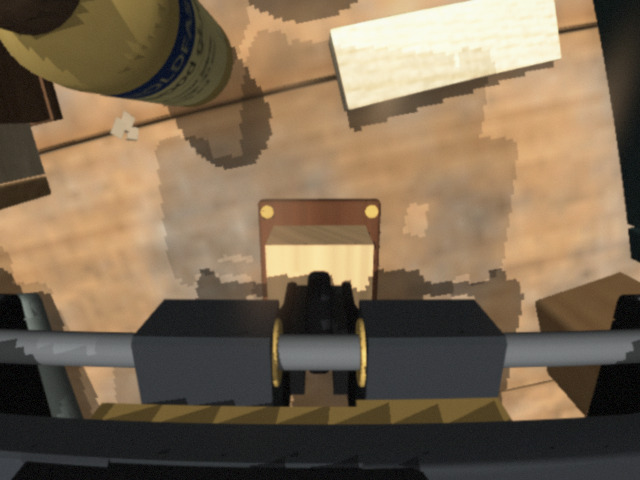

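Call:
{"api": "send_rows", "payload": {"steps": [0.0,0,0,-0.02,0,0.0,0,0,-0.05,0,0.0,0,0,-0.09,0,0.0,0,0,-0.13,0,0.0,0,0,-0.16,0,0.0,0,0,-0.16,0]}}

```text
time: 5.35
position: [0.6847, -0.0811, 0.2125]
tool_rot: [0.994, -0.108, 0.002, -0.0]
ft_force: [0.5, 0.1, -0.1]
grip_width: 0.0099
```

Run:
```python
from h import *
rel([.50,.23,.21],-6.5)
c=snap('wrist','w5')
```

```text
t 5.35 TCP [ 0.6847 -0.0811  0.2125] psi -12.38 tilt 0.21 F [ 0.5  0.1 -0.1] w 0.0099 q6 [-0.28  0.63  1.27  0.    1.24  1.51]
shift [-0.2472 -0.2643  0.0019] turn -0.1027
```

View pics/w5.png

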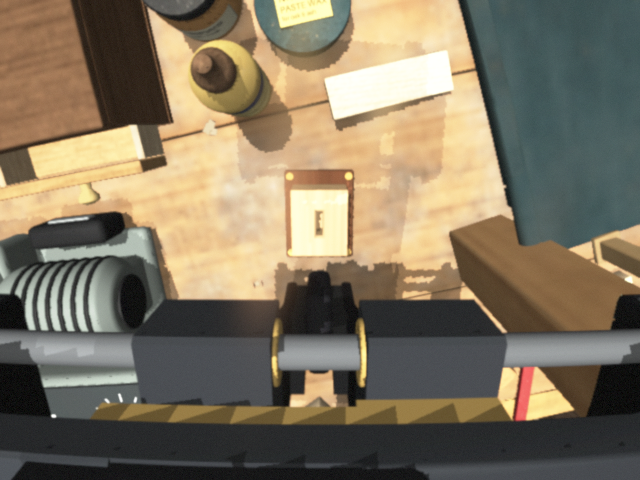

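Call:
{"api": "send_rows", "payload": {"steps": [0.0,-0.03,-0.035,0,-0.02,0.0,-0.065,-0.07,0,-0.04,0.0,-0.1,-0.108,0,-0.06,0.0,-0.135,-0.145,0,-0.08,0.0,-0.17,-0.183,0,-0.1027,0.0,-0.205,-0.22,0,-0.1027,0.0,-0.247,-0.264,0,-0.1027,0.0,-0.247,-0.264,0,-0.1027]}}

```text
time: 6.4
position: [0.494, 0.2328, 0.2088]
tool_rot: [0.999, -0.054, -0.004, -0.0]
ft_force: [0.7, -0.7, 0.4]
grip_width: 0.0096
```

Run:
```python
from h import *
rel([.50,.23,.21],-6.5)
c=snap('wrist','w6')
cv2.imwrite('pics/w6r.png',rect(c,.47,.6,.12,.28,.06,.0002))
W=cloud(c)
k=(abs(W[...,2]-.06)<.006)&(abs(W[...,0]-.53)<.04)&(abs(W[...,1]-.19)<.05);print(np.median(W[k],0),k.sum())
```

```text
t 6.4 TCP [0.494  0.2328 0.2088] psi -6.16 tilt 0.42 F [ 0.7 -0.7  0.4] w 0.0096 q6 [0.23 0.44 1.64 0.   1.07 1.91]
shift [ 0.0063  0.0021 -0.0012] turn 0.0059
[0.53358193 0.19154136 0.06067984] 12701
```

View pics/w6.png

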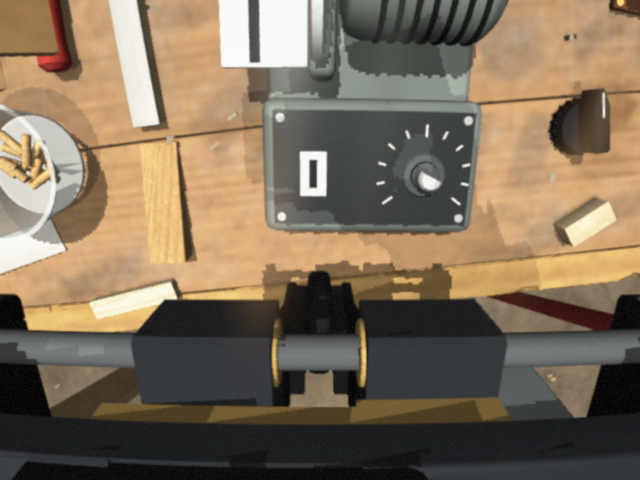

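View pics/w6r.png

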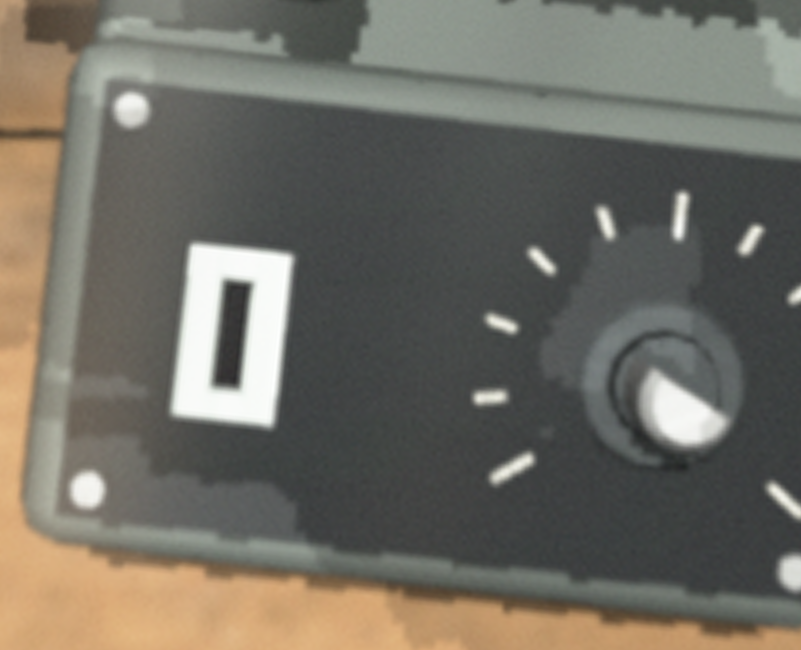

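Run:
```python
from h import *
def rects(c,x0,x1,y0,y1,z,thr,s=.0002,inv=False):
    r=rect(c,x0,x1,y0,y1,z,s);g=cv2.cvtColor(r,cv2.COLOR_BGR2GRAY);m=((g<thr) if inv else (g>thr)).astype(np.uint8)
    for k in cv2.findContours(m,cv2.RETR_LIST,cv2.CHAIN_APPROX_NONE)[0]:
        A=cv2.contourArea(k)*s*s*1e6
        if A>20:
            (u,v),wh,a=cv2.minAreaRect(k);print('  A %.0f c (%.4f,%.4f) wh %s a %.1f'%(A,x1-v*s,y1-u*s,(np.array(wh)*s*1000).round(1),a))
c=load('w6');print('label/slot');rects(c,.5,.57,.21,.26,.06,140)
print('screws');rects(c,.47,.6,.09,.29,.06,130)
print('w1');rects(load('w1'),.5,.57,.21,.26,.06,140)
c=load('w5');print('keeper slot');rects(c,.65,.70,-.10,-.06,.042,110,inv=True)
cv2.imwrite('pics/w5r.png',rect(c,.65,.71,-.11,-.05,.042,.0001))
```

```text
label/slot
  A 120 c (0.5332,0.2338) wh [ 5.9 21.7] a 6.6
  A 735 c (0.5331,0.2337) wh [21.3 35.4] a 6.5
screws
  A 39 c (0.4855,0.1208) wh [7.  6.8] a 90.0
  A 22 c (0.4999,0.1229) wh [9.6 2.6] a 43.0
  A 54 c (0.5021,0.2627) wh [8.6 7.8] a 90.0
  A 23 c (0.5064,0.1777) wh [2.8 9.8] a 60.3
  A 171 c (0.5170,0.1447) wh [19.2 11.2] a 33.4
  A 116 c (0.5332,0.2337) wh [ 5.7 21.5] a 6.6
  A 746 c (0.5332,0.2337) wh [21.5 35.6] a 6.4
  A 23 c (0.5568,0.1440) wh [2.7 9.7] a 6.1
  A 39 c (0.5614,0.1121) wh [6.8 7. ] a 90.0
  A 48 c (0.5783,0.2538) wh [7.9 7.7] a 76.0
  A 14971 c (0.5274,0.1858) wh [159.5  98. ] a 6.5
  A 23783 c (0.5351,0.1901) wh [129.8 199.8] a 90.0
  A 156 c (0.5952,0.2414) wh [36.5  8.9] a 5.4
  A 496 c (0.5873,0.2775) wh [25.4 25. ] a 90.0
w1
  A 86 c (0.5330,0.2343) wh [ 4.6 20.6] a 6.0
  A 812 c (0.5331,0.2344) wh [22.8 37. ] a 6.5
keeper slot
```

View pics/w5r.png

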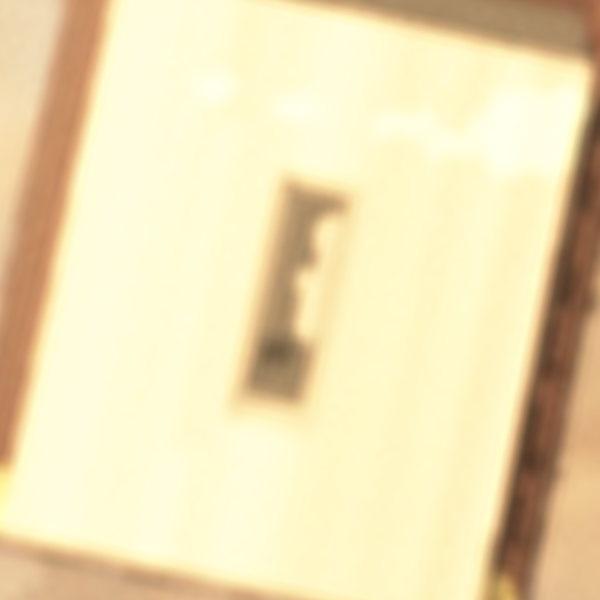

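Run:
```python
from h import *
rel([.5346,.2336,.105],-6.5)
```

```text
t 6.45 TCP [0.4961 0.2312 0.2091] psi -6.27 tilt 0.28 F [-0.5 -0.7 -0.3] w 0.01 q6 [0.23 0.44 1.64 0.   1.06 1.91]
shift [ 0.0385 -0.0066  0.1039] turn 0.0041
```

Call:
{"api": "send_rows", "payload": {"steps": [0.0,0.02,-0.003,0.01,0.004,0.0,0.0385,-0.0066,0.04,0.004,0.0,0.0385,-0.0066,0.07,0.004,0.0,0.0385,-0.0066,0.095,0.004,0.0,0.0385,-0.0066,0.104,0.004,0.0,0.0385,-0.0066,0.104,0.004]}}

```text
time: 7.2
position: [0.5347, 0.2326, 0.1042]
tool_rot: [0.998, -0.057, -0.003, 0.0]
ft_force: [-0.2, -0.5, -0.9]
grip_width: 0.0097
```

Run:
```python
from h import *
rel([.5346,.2336,.105],-6.5)
c=snap('wrist','w7');d=snap('scene','s7')
p=proj(d,[.533,.234,.06])[0].astype(int);print(p)
u,v=p;cv2.imwrite('pics/s7z.png',cv2.resize(d['color'][max(0,v-50):v+40,u-60:u+60,::-1],None,fx=6,fy=6,interpolation=cv2.INTER_CUBIC))
```

```text
t 7.2 TCP [0.5347 0.2326 0.1042] psi -6.57 tilt 0.36 F [-0.2 -0.5 -0.9] w 0.0097 q6 [0.22 0.63 1.64 0.   0.88 1.9 ]
shift [-0.0002 -0.001  -0.0008] turn -0.0012
[270 255]
```

View pics/w7.png

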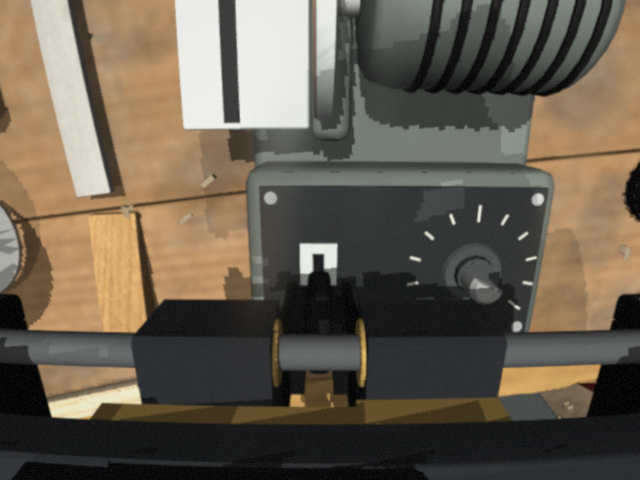

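View pics/s7z.png

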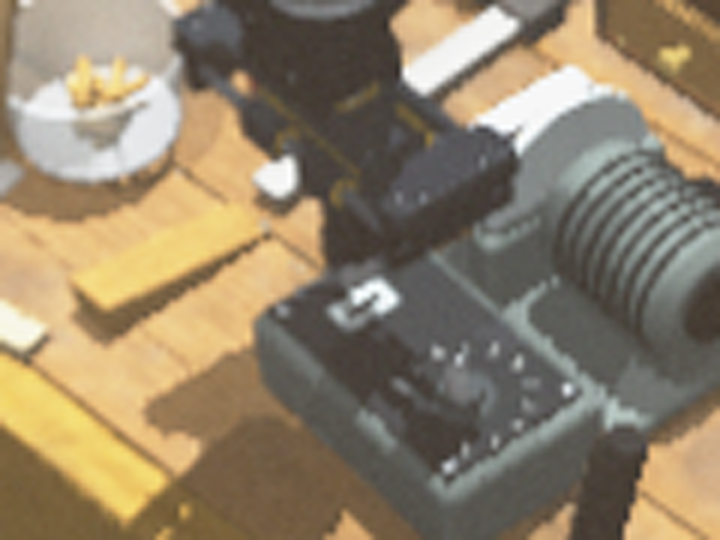

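Call:
{"api": "send_rows", "payload": {"steps": [0.0,0,-0.0005,0.008,0,0.0,0,-0.0005,0.014,0,0.0,0,-0.0005,0.02,0,0.0,0,-0.0005,0.02,0]}}

```text
time: 7.8
position: [0.5349, 0.2337, 0.085]
tool_rot: [0.998, -0.057, -0.002, 0.0]
ft_force: [-0.6, -1.0, -0.4]
grip_width: 0.0099
```

Run:
```python
from h import *
rel([.5346,.2336,.066],-6.5); print(robot.get_obs()['moment'])
c=snap('wrist','w8')
```

```text
t 7.8 TCP [0.5349 0.2337 0.085 ] psi -6.52 tilt 0.27 F [-0.6 -1.  -0.4] w 0.0099 q6 [0.22 0.66 1.65 0.   0.84 1.9 ]
shift [-0.0002  0.0002  0.019 ] turn -0.0004
[ 0.0534736   0.00185245 -0.03595141]
```

View pics/w8.png

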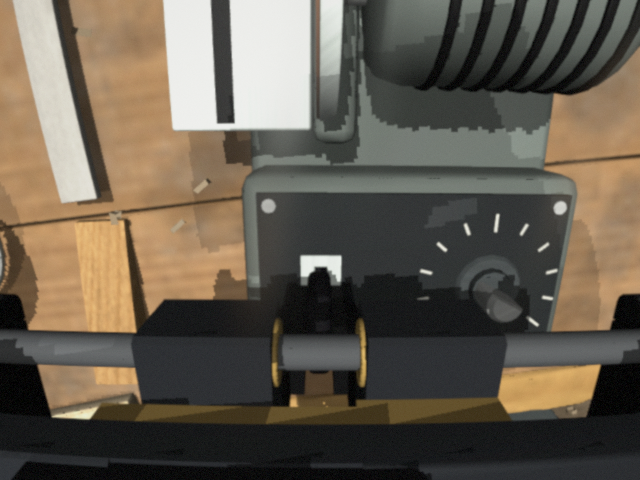

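Call:
{"api": "send_rows", "payload": {"steps": [0.0,0,0,0.006,0,0.0,0,0,0.012,0,0.0,0,0,0.017,0,0.0,0,0,0.02,0,0.0,0,0,0.02,0]}}

```text
time: 8.48
position: [0.5349, 0.2338, 0.0662]
tool_rot: [0.998, -0.057, -0.002, 0.0]
ft_force: [-1.9, -0.1, 6.5]
grip_width: 0.0096
```

Run:
```python
from h import *
rel([.5346,.2336,.066],-6.5); print(robot.get_obs()['moment'])
```

```text
t 8.47 TCP [0.5349 0.2338 0.0662] psi -6.51 tilt 0.25 F [-1.9 -0.1  6.5] w 0.0096 q6 [0.22 0.69 1.66 0.   0.8  1.9 ]
shift [-0.0003  0.0002  0.0002] turn -0.0002
[-0.08428635  0.33512705  0.03384398]
```

Call:
{"api": "send_rows", "payload": {"steps": [0.0,0,0,0.0015,0,0.0,0,0,0.003,0,0.0,0,0,0.003,0]}}

```text
time: 8.85
position: [0.5349, 0.2338, 0.0661]
tool_rot: [0.998, -0.057, -0.002, 0.0]
ft_force: [-4.6, -0.6, 19.3]
grip_width: 0.0098
```

Run:
```python
from h import *
rel([.5346,.2336,.066],-6.5); print(robot.get_obs()['moment'])
```

```text
t 8.85 TCP [0.5349 0.2338 0.0661] psi -6.5 tilt 0.21 F [-4.6 -0.6 19.3] w 0.0098 q6 [0.22 0.69 1.66 0.   0.8  1.9 ]
shift [-0.0003  0.0002  0.0001] turn 0.0001
[-0.22407701  0.91785332  0.01099129]
```

Call:
{"api": "send_rows", "payload": {"steps": [0.0,0,0,-0.0,0,0.03,0,0,0.0,0,0.03,0,0,0,0,0.03,0,0,-0.02,0,0.04,0,0,-0.06,0,0.04,0,0,-0.1,0,0.04,0,0,-0.14,0,0.04,0,0,-0.14,0]}}

```text
time: 9.85
position: [0.5378, 0.2344, 0.2092]
tool_rot: [0.998, -0.057, 0.002, -0.001]
ft_force: [-0.0, 0.1, -0.4]
grip_width: 0.0403
```

Run:
```python
from h import *
rel([.50,.16,.21],-6.5)
c=snap('wrist','w9')
W=cloud(c)
k=(W[...,2]>.07)&(abs(W[...,0]-.533)<.025)&(abs(W[...,1]-.234)<.015)
print(k.sum(),np.percentile(W[k][:,2],[50,90,98]) if k.sum() else '',W[k].mean(0))
```

```text
t 9.85 TCP [0.5378 0.2344 0.2092] psi -6.49 tilt 0.23 F [-0.   0.1 -0.4] w 0.0403 q6 [0.22 0.49 1.55 0.   1.1  1.9 ]
shift [-0.0292  0.0782 -0.001 ] turn 0.0002
701 [0.0899254  0.09111862 0.09164691] [0.53588409 0.2343556  0.08844037]
```

View pics/w9.png

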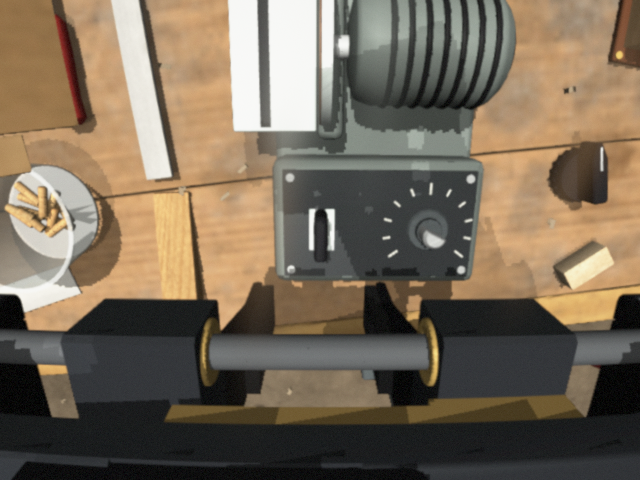

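Run:
```python
from h import *
rel([.455,.148,.20],-6.5)
```

```text
t 9.9 TCP [0.5362 0.234  0.2071] psi -6.49 tilt 0.06 F [-0.   0.2  0.1] w 0.0395 q6 [0.22 0.49 1.55 0.   1.1  1.9 ]
shift [-0.071   0.0946  0.0072] turn 0.0002
```

Call:
{"api": "send_rows", "payload": {"steps": [0.04,-0.035,0.045,0,0,0.04,-0.071,0.095,0.007,0,0.04,-0.071,0.095,0.007,0,0.04,-0.071,0.095,0.007,0]}}

```text
time: 10.4
position: [0.455, 0.1475, 0.1994]
tool_rot: [0.998, -0.057, -0.001, -0.0]
ft_force: [0.3, 0.1, 0.5]
grip_width: 0.0402
```

Run:
```python
from h import *
rel([.455,.148,.20],-6.5)
c=snap('wrist','w10')
print(c['extrinsics'][:3,3])
cv2.imwrite('pics/w10r.png',rect(c,.498,.548,.123,.173,.084,.0001))
rel([.455,.148,.20],-6.5)
c=snap('wrist','w11')
W=cloud(c)
k=(W[...,2]>.078)&(W[...,2]<.09)&(np.hypot(W[...,0]-.5235,W[...,1]-.1484)<.015)
print(k.sum(),W[k].mean(0),np.median(W[k][:,2]))
```

```text
t 10.4 TCP [0.455  0.1475 0.1994] psi -6.54 tilt 0.11 F [0.3 0.1 0.5] w 0.0402 q6 [0.08 0.37 1.82 0.   0.96 1.76]
shift [-0.     -0.0005 -0.0006] turn -0.0008
[0.53388095 0.13847229 0.36200983]
t 10.45 TCP [0.4559 0.1479 0.1997] psi -6.5 tilt 0.05 F [ 1.1  0.  -0.6] w 0.0403 q6 [0.08 0.37 1.81 0.   0.96 1.76]
shift [-0.0009 -0.     -0.0003] turn -0.0
364 [0.52113223 0.14971023 0.08401623] 0.08424554501729484
```

View pics/w10r.png

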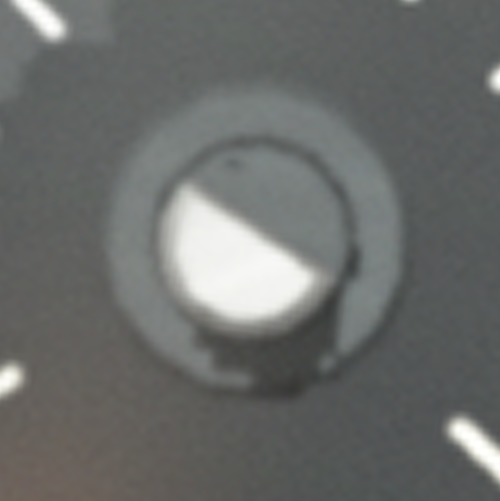

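View pics/w10.png

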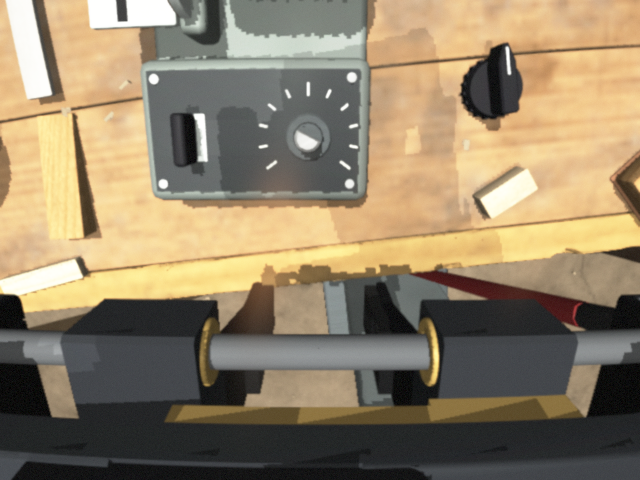

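Run:
```python
from h import *
from scipy.optimize import least_squares
s=.0001
for f in ('w10','w11'):
  c=load(f)
  for thr in (130,160):
    r=rect(c,.498,.548,.123,.173,.084,s);g=cv2.cvtColor(r,cv2.COLOR_BGR2GRAY);g[:80]=0;g[:,:100]=0;g[:,400:]=0;g[420:]=0
    k=max(cv2.findContours((g>thr).astype(np.uint8),cv2.RETR_EXTERNAL,cv2.CHAIN_APPROX_NONE)[0],key=cv2.contourArea)[:,0].astype(float)
    X=.548-k[:,1]*s;Y=.173-k[:,0]*s
    # D model: signed distance
    def fd(p):
        d=np.hypot(X-p[0],Y-p[1])-p[2]; e=(X-p[0])*np.cos(p[3])+(Y-p[1])*np.sin(p[3])-p[4]
        return np.where(abs(d)<abs(e),d,e)
    q=least_squares(fd,[.523,.148,.009,-.55,.002],loss='soft_l1',f_scale=.0003,x_scale=[.001,.001,.001,.1,.001]).x
    print(f,thr,q[:3].round(4),np.degrees(q[3]).round(1),q[4].round(4),'rms',np.sqrt((fd(q)**2).mean()))
# knob
c=load('w1')
cv2.imwrite('pics/k1.png',rect(c,.50,.59,-.05,.04,.042,.0002))
c=load('w10')
cv2.imwrite('pics/k10.png',rect(c,.50,.59,-.05,.04,.042,.0002))
```

```text
w10 130 [0.524  0.1483 0.0088] -34.2 0.0019 rms 0.0001365641469920694
w10 160 [0.5241 0.1483 0.0083] -34.0 0.0013 rms 7.746738849435971e-05
w11 130 [0.5241 0.1483 0.0088] -33.5 0.0019 rms 0.0001632376379569409
w11 160 [0.5241 0.1483 0.0083] -33.5 0.0012 rms 6.28612003232672e-05
```

View pics/k10.png

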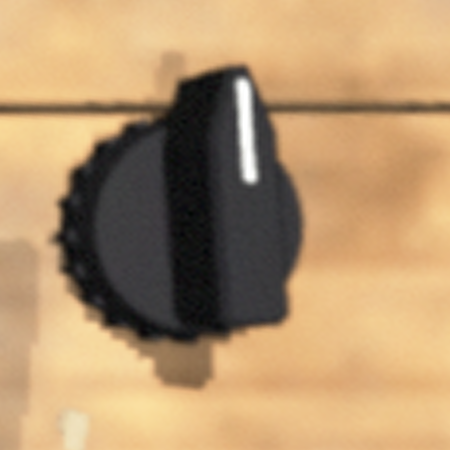

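Run:
```python
import numpy as np
from scipy.optimize import least_squares,fsolve
D=[(.27,1.47,.532,.36),(.82,1.38,np.hypot(.6823,.0804),.048),(.69,1.66,np.hypot(.5349,.2338),.066),(.37,1.82,np.hypot(.455,.1475),.199),(.63,1.27,np.hypot(.6847,.0811),.2125),(.13,1.46,np.hypot(.342,.335),.432),(.527,1.433,np.hypot(.248,.574),.223)]
D=np.array(D)
A=[];b=[]
for q2,q3,r,z in D:
    s=q2+q3
    A+= [[np.sin(q2),np.sin(s),np.cos(s),1,0],[np.cos(q2),np.cos(s),-np.sin(s),0,1]];b+=[r,z]
x,res,rk,sv=np.linalg.lstsq(np.array(A),np.array(b),rcond=None);print('L1,L2,L2perp,c,h-T',x.round(3),res)
f=lambda q:[x[0]*np.sin(q[0])+x[1]*np.sin(sum(q))+x[2]*np.cos(sum(q))+x[3]-.545,x[0]*np.cos(q[0])+x[1]*np.cos(sum(q))-x[2]*np.sin(sum(q))+x[4]-.02]
q=fsolve(f,[.6,1.7]);print(q,np.degrees(q.sum()))
```

```text
L1,L2,L2perp,c,h-T [ 0.58   0.394  0.108  0.01  -0.027] [2.48670772e-05]
[0.73821582 1.77215798] 143.83382391856352
```

Run:
```python
from h import *
rel([.515,-.012,.22],0)
```

```text
t 10.5 TCP [0.4562 0.1481 0.1999] psi -6.47 tilt 0.04 F [-0.9 -0.1 -0.4] w 0.0401 q6 [0.08 0.37 1.81 0.   0.96 1.76]
shift [ 0.0765  0.1524 -0.0202] turn -0.1129
```

Call:
{"api": "send_rows", "payload": {"steps": [0.04,0.04,0.01,-0.02,-0.02,0.04,0.07,0.05,-0.02,-0.06,0.04,0.0765,0.1,-0.02,-0.1129,0.04,0.0765,0.1524,-0.02,-0.1129,0.04,0.0765,0.1524,-0.02,-0.1129,0.04,0.0765,0.1524,-0.02,-0.1129]}}

```text
time: 11.25
position: [0.5158, -0.0114, 0.2196]
tool_rot: [1.0, -0.0, 0.0, -0.001]
ft_force: [-0.5, 1.1, 0.5]
grip_width: 0.0401
```

Run:
```python
from h import *
rel([.515,-.012,.22],0)
c=snap('wrist','w12'); c=snap('wrist','w13');snap('scene','s13')
cv2.imwrite('pics/k13.png',rect(c,.495,.595,-.06,.04,.042,.0002))
W=cloud(c)
k=(W[...,2]>.037)&(W[...,2]<.05)&(np.hypot(W[...,0]-.545,W[...,1]+.012)<.04)
P=W[k];print(k.sum(),P.mean(0),P.min(0),P.max(0)); w,V=np.linalg.eigh(np.cov(P[:,:2].T)); print(np.degrees(np.arctan2(V[1,1],V[0,1])))
```

```text
t 11.25 TCP [ 0.5158 -0.0114  0.2196] psi -0.01 tilt 0.08 F [-0.5  1.1  0.5] w 0.0401 q6 [-0.24  0.39  1.71  0.    1.05  1.33]
shift [-0.0008  0.0006 -0.0004] turn -0.0001
910 [ 0.54974186 -0.00968642  0.04245866] [ 0.52458935 -0.01820433  0.03763131] [ 0.57737416 -0.00190093  0.04496143]
-175.88730172439753
```

View pics/w13.png

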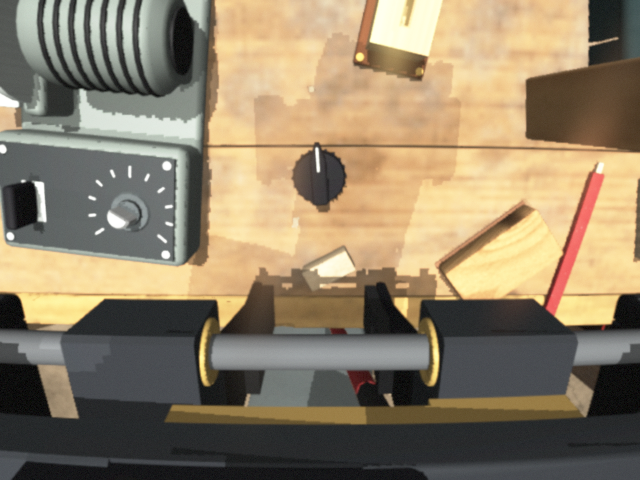

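View pics/k13.png

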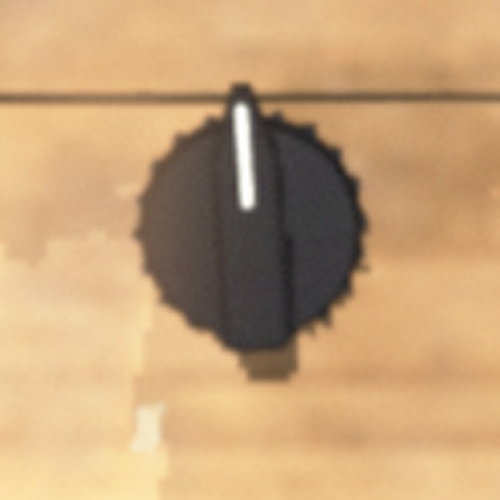

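View pics/s13.png

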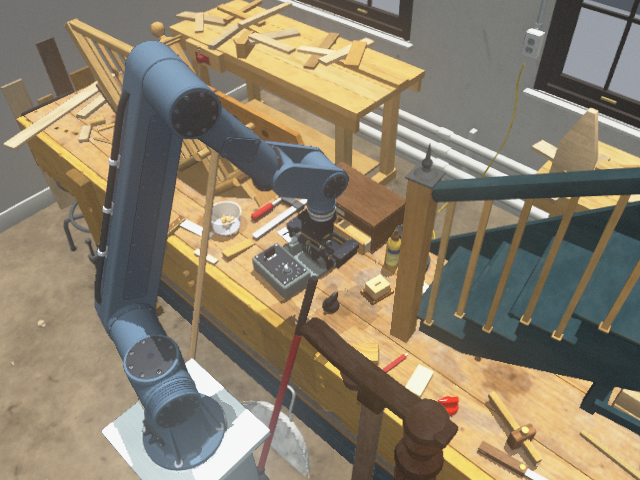

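Run:
```python
from h import *
rel([.5466,-.0101,.075],4.2)
```

```text
t 11.4 TCP [ 0.5153 -0.0105  0.2197] psi 0.13 tilt 0.06 F [-0.   0.2 -0.1] w 0.0401 q6 [-0.24  0.38  1.71  0.    1.05  1.33]
shift [ 0.0313 -0.0002  0.1447] turn -0.0711
```

Call:
{"api": "send_rows", "payload": {"steps": [0.04,0.02,0,0.01,-0.04,0.04,0.031,0,0.05,-0.071,0.04,0.031,0,0.09,-0.071,0.04,0.031,0,0.12,-0.071,0.04,0.031,0,0.145,-0.071,0.04,0.031,0,0.145,-0.071]}}

```text
time: 12.15
position: [0.5449, -0.0087, 0.0731]
tool_rot: [0.999, 0.038, -0.002, -0.001]
ft_force: [-0.5, -0.1, 0.9]
grip_width: 0.04
```

Run:
```python
from h import *
rel([.5466,-.0101,.02],4.2)
c=snap('wrist','w14')
```

```text
t 12.15 TCP [ 0.5449 -0.0087  0.0731] psi 4.3 tilt 0.28 F [-0.5 -0.1  0.9] w 0.04 q6 [-0.22  0.65  1.75  0.    0.75  1.27]
shift [0.0018 0.0016 0.053 ] turn 0.0018
```

View pics/w14.png

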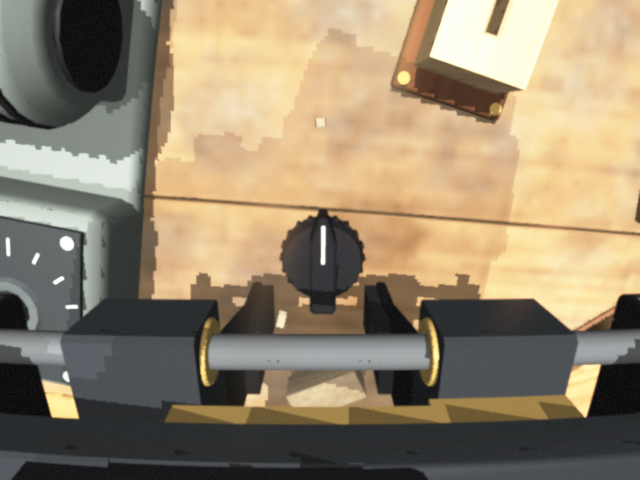

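Call:
{"api": "send_rows", "payload": {"steps": [0.04,0.0015,0.0013,0.025,0.002,0.04,0.0015,0.0013,0.045,0.002,0.04,0.0015,0.0013,0.0525,0.002,0.04,0.0015,0.0013,0.0525,0.002,0.0,0.0015,0.0013,0.0525,0.002,0.0,0.0015,0.0013,0.0525,0.002,0.0,0.0015,0.0013,0.0525,0.002], "force": 40}}

```text
time: 13.08
position: [0.5478, -0.0103, 0.0223]
tool_rot: [0.999, 0.036, -0.0, -0.001]
ft_force: [-0.1, 0.6, 0.2]
grip_width: 0.0174
```

Run:
```python
from h import *
rel([.5466,-.0101,.15],4.2)
c=snap('wrist','w15')
```

```text
t 13.07 TCP [ 0.5478 -0.0103  0.0223] psi 4.18 tilt 0.08 F [-0.1  0.6  0.2] w 0.0174 q6 [-0.22  0.74  1.77  0.    0.64  1.27]
shift [-0.0013 -0.0005 -0.1277] turn -0.0004
```

View pics/w15.png

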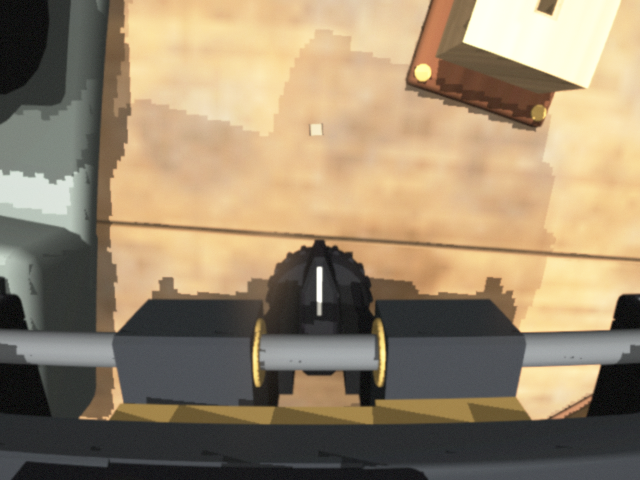

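Call:
{"api": "send_rows", "payload": {"steps": [0.0,0,0,0.001,0,0.0,0,0,0.001,0,0.0,0,0,0.001,0]}}

```text
time: 13.5
position: [0.5478, -0.0104, 0.0221]
tool_rot: [0.999, 0.036, -0.0, -0.001]
ft_force: [-1.8, 0.1, 6.8]
grip_width: 0.0135
```

Run:
```python
from h import *
rel([.5466,-.0101,.17],4.2)
```

```text
t 13.5 TCP [ 0.5478 -0.0104  0.0221] psi 4.18 tilt 0.07 F [-1.8  0.1  6.8] w 0.0135 q6 [-0.22  0.74  1.77  0.    0.64  1.27]
shift [-0.0012 -0.0005 -0.1479] turn -0.0004
```

Call:
{"api": "send_rows", "payload": {"steps": [0.0,0,0,-0.02,0,0.0,0,0,-0.06,0,0.0,0,0,-0.1,0,0.0,0,0,-0.14,0,0.0,0,0,-0.148,0,0.0,0,0,-0.148,0]}}

```text
time: 14.25
position: [0.5476, -0.0105, 0.1701]
tool_rot: [0.999, 0.036, -0.0, -0.001]
ft_force: [-0.5, -0.5, -1.2]
grip_width: 0.0134
```

Run:
```python
from h import *
rel([.5251,.1476,.16],-33.7)
c=snap('wrist','w16')
```

```text
t 14.25 TCP [ 0.5476 -0.0105  0.1701] psi 4.18 tilt 0.07 F [-0.5 -0.5 -1.2] w 0.0134 q6 [-0.22  0.49  1.68  0.    0.97  1.27]
shift [-0.0109 -0.1593  0.0102] turn 0.6611
```

View pics/w16.png

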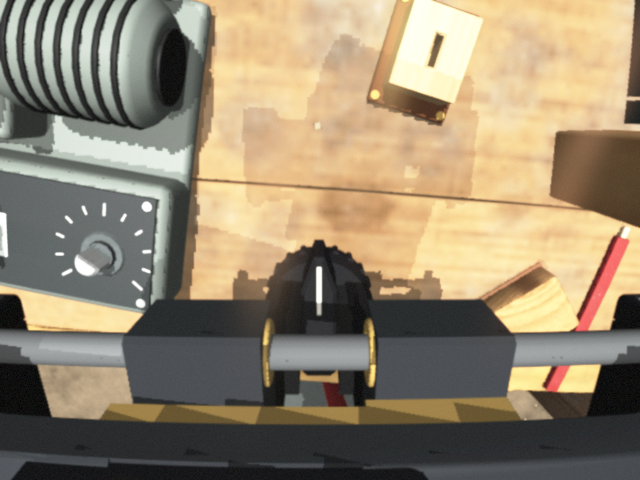

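Run:
```python
from h import *
def at(c,u,v,z):
    r=cv2.undistortPoints(np.array([[[u,v]]],float),c['intrinsics'],np.array([float(c['k1']),0,0,0.])).ravel();E=c['extrinsics']
    d=E[:3,:3]@np.array([r[0],r[1],1]);o=E[:3,3];return o+d*(z-o[2])/d[2]
c=load('w16');g=c['color'];
cv2.imwrite('pics/w16z.png',cv2.resize(g[230:330,265:375,::-1],None,fx=6,fy=6,interpolation=cv2.INTER_CUBIC))
T=np.array([.5476,-.0105]);a=np.radians(4.18);X=np.array([np.cos(a),np.sin(a)]);Y=np.array([np.sin(a),-np.cos(a)])
for n,u,v,f in [('nose w16',319,244,'w16'),('line0',319,267,'w16'),('line1',319,315,'w16')]:
    p=at(load(f),u,v,.190)[:2]-T;print(n,(p@X).round(4),(p@Y).round(4))
# same features on the ungrasped knob, w13, relative to knob pose estimate (.5466,-.0101,4.2)
T=np.array([.5466,-.0101])
c=load('w13');r=rect(c,.495,.595,-.06,.04,.042,.0002)
for n,(col,row) in dict(nose=(238,88),l0=(240,103),l1=(248,209)).items():
    p=np.array([.595-row*.0002,.04-col*.0002])-T;print(n,(p@X).round(4),(p@Y).round(4))
```

```text
nose w16 0.0349 -0.0001
line0 0.0257 -0.0001
line1 0.0054 -0.0001
nose 0.0309 -0.0002
l0 0.0279 -0.0001
l1 0.0066 -0.0
```

View pics/w16z.png

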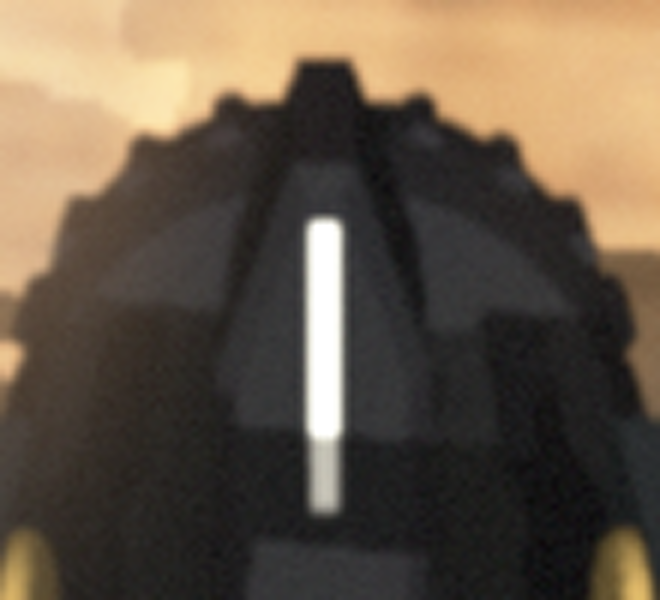

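Call:
{"api": "send_rows", "payload": {"steps": [0.0,-0.002,-0.03,0,0.1,0.0,-0.004,-0.065,0,0.22,0.0,-0.006,-0.1,0,0.34,0.0,-0.008,-0.13,0,0.46,0.0,-0.0105,-0.1595,0,0.58,0.0,-0.0105,-0.1595,0.01,0.661,0.0,-0.0105,-0.1595,0.01,0.661,0.0,-0.0105,-0.1595,0.01,0.661]}}

```text
time: 15.3
position: [0.5243, 0.1477, 0.1585]
tool_rot: [0.957, -0.289, -0.002, -0.0]
ft_force: [-1.2, 0.3, -1.0]
grip_width: 0.0134
```

Run:
```python
from h import *
rel([.5254,.1474,.111],-33.7)
c=snap('wrist','w17')
rel([.5254,.1474,.111],-33.7)
```

```text
t 15.3 TCP [0.5243 0.1477 0.1585] psi -33.66 tilt 0.28 F [-1.2  0.3 -1. ] w 0.0134 q6 [0.07 0.51 1.7  0.   0.94 2.23]
shift [ 0.0013 -0.0004  0.0475] turn 0.0008
t 15.35 TCP [0.5247 0.1476 0.1589] psi -33.68 tilt 0.23 F [ 0.3 -0.  -0.2] w 0.0136 q6 [0.07 0.51 1.7  0.   0.94 2.23]
shift [ 0.0009 -0.0003  0.0478] turn 0.0003
```

View pics/w17.png

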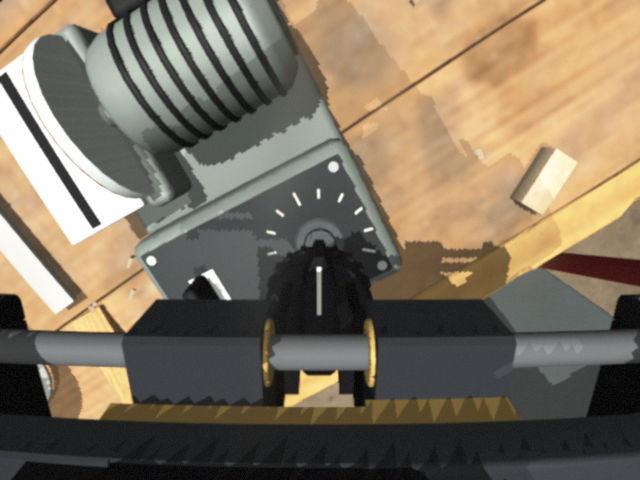

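Call:
{"api": "send_rows", "payload": {"steps": [0.0,0.0009,-0.0002,0.02,0,0.0,0.0009,-0.0002,0.038,0,0.0,0.0009,-0.0002,0.046,0,0.0,0.0009,-0.0002,0.052,0,0.0,0.0009,-0.0002,0.056,0,0.0,0.0009,-0.0002,0.056,0]}}

```text
time: 16.1
position: [0.5253, 0.1473, 0.1029]
tool_rot: [0.957, -0.29, -0.002, -0.0]
ft_force: [0.3, -1.1, -0.4]
grip_width: 0.0136
```

Run:
```python
from h import *
rel([.5254,.1474,.0911],-33.7);print(robot.get_obs()['moment'])
```

```text
t 16.1 TCP [0.5253 0.1473 0.1029] psi -33.67 tilt 0.23 F [ 0.3 -1.1 -0.4] w 0.0136 q6 [0.07 0.6  1.74 0.   0.81 2.22]
shift [ 0.     -0.0002  0.0118] turn 0.0005
[ 0.01920446  0.11396338 -0.03851987]
```

Call:
{"api": "send_rows", "payload": {"steps": [0.0,0,0,0.004,0,0.0,0,0,0.008,0,0.0,0,0,0.012,0,0.0,0,0,0.012,0,0.0,0,0,0.012,0,0.0,0,0,0.012,0]}}

```text
time: 16.85
position: [0.5252, 0.1472, 0.0911]
tool_rot: [0.957, -0.29, -0.002, -0.0]
ft_force: [-1.0, -1.1, 3.0]
grip_width: 0.0138
```

Run:
```python
from h import *
rel([.5254,.1474,.0861],-33.7);print(robot.get_obs()['moment'])
```

```text
t 16.85 TCP [0.5252 0.1472 0.0911] psi -33.67 tilt 0.23 F [-1.  -1.1  3. ] w 0.0138 q6 [0.07 0.62 1.74 0.   0.79 2.22]
shift [ 0.0001 -0.0002  0.005 ] turn 0.0005
[-0.12284752  0.29589682 -0.023283  ]
```

Call:
{"api": "send_rows", "payload": {"steps": [0.0,0,0,0.002,0,0.0,0,0,0.004,0,0.0,0,0,0.006,0,0.0,0,0,0.008,0,0.0,0,0,0.008,0,0.0,0,0,0.008,0], "force": 55}}

```text
time: 17.6
position: [0.5254, 0.1472, 0.0857]
tool_rot: [0.957, -0.289, -0.001, -0.0]
ft_force: [-5.1, -1.5, 22.0]
grip_width: 0.0132
```

Run:
```python
from h import *
rel([.5254,.1474,.0861],-33.7);print(robot.get_obs()['moment'])
snap('wrist','w18');d=snap('scene','s18')
u,v=proj(d,[.525,.148,.08])[0].astype(int)
cv2.imwrite('pics/s18z.png',cv2.resize(d['color'][v-50:v+50,u-65:u+65,::-1],None,fx=6,fy=6,interpolation=cv2.INTER_CUBIC))
```

```text
t 17.6 TCP [0.5254 0.1472 0.0857] psi -33.65 tilt 0.16 F [-5.1 -1.5 22. ] w 0.0132 q6 [0.07 0.62 1.75 0.   0.77 2.22]
shift [-0.0001 -0.0001 -0.0004] turn 0.0009
[-0.28855473  1.06416405  0.02442608]
```

View pics/w18.png

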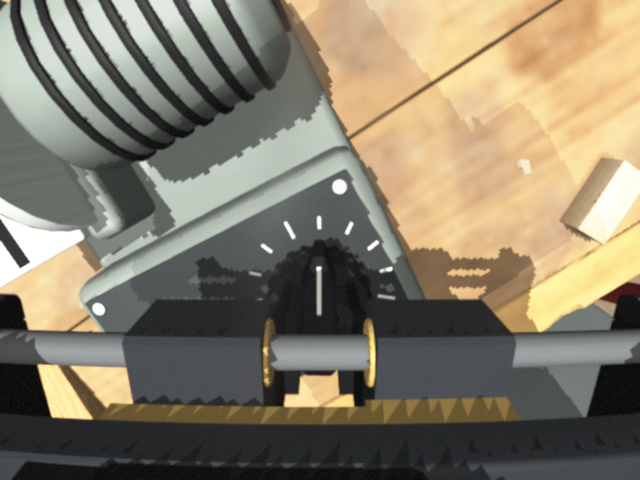

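View pics/s18z.png

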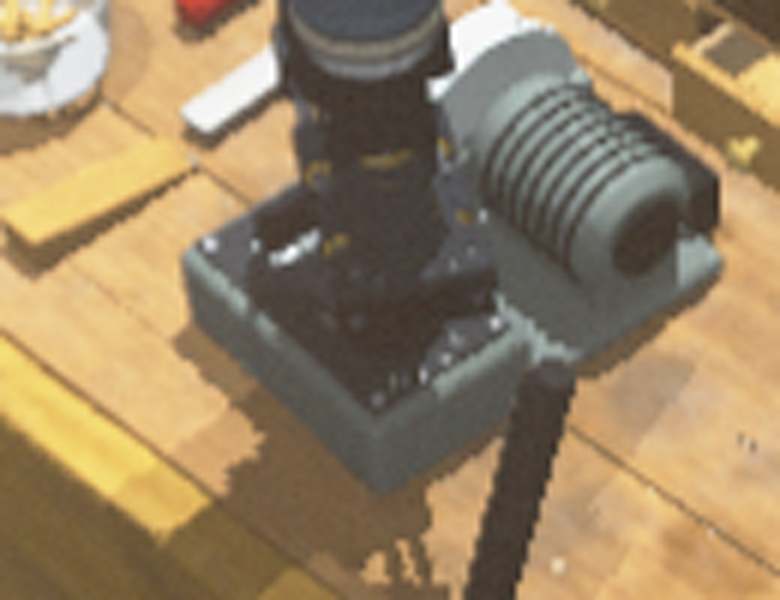

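Run:
```python
from h import *
o=robot.get_obs();print(o['time'],o['position'],o['ft_force'],o['grip_width'])
print(hand_in())
```

```text
17.7 [0.52537694 0.14725108 0.08575297] [-6.89945303 -2.18366492 21.48748575] 0.013651276051535731
the job is handed in; nothing more can be done
None
```

The safety key is home in the console slot and released. The wing knob is on the spindle, and I handed in at 17.7 s still gripping it and pressing it down. `hand_in()` gives no verdict, so I don't know how it was judged.

- **Key:** I drew it from the keeper and pushed it down until it stopped hard at 19 N. After I let go, the wrist camera put the top of its bow at about 90 mm, which is 30 mm above the fascia as it should be. During the final press the gripper hid most of the key, so I didn't measure it again then.
- **Knob:** I turned its nose to -33.7°, the direction I measured for the spindle's flat. It slid on with almost no force and bottomed at the expected depth. Its underside came to about 69 mm (expected 69).
- **Press:** It went down a further 5.4 mm by the arm's reading, against 5 mm of travel to the stop. The last reading was about 21 N of push, where the spring needs 12 N. The underside was at about 63.6 mm (expected 64), and the grip was closed on the bar at 13.7 mm.
- **Accuracy:** Position readings scattered by about 1 mm. My estimates of where the knob sat in the fingers differed by about 1 mm, so I used a value in between, and the fit went through.
- **Other things on the bench:** I saw no contact with the bystanders, brooms or stair post, but I didn't measure the bystanders' positions afterwards.

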